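Pin the sample trays of a storage rack with its locking rod

TASK

Lock the two sliding trays of the sample rack: take the yellow-handled rod out of the blue stand and thread it down through the lug of the upper tray, then the lug of the lower tray, and into the socket in the rack's foot, until its collar sits flush on the upper lug, and only then let go of it. The trays are out of line, so feel for each hole gently (never press hard on the rack with the rod), and leave the bottle, the jar and the sample box where they are.

Things in the scene. Friction and masses are not known exactly. Their poses are not given: they have to be found in the camera images.
- rod: Loose steel locking rod, 120 g, upright in the stand. Origin at the centre of its lower tip, z up along it. Shaft 8 mm in diameter; the lowest 8 mm taper to a flat tip 5 mm wide. 101 to 105 mm from the tip a collar, 23 mm in diameter; above it a square yellow handle, 18 x 18 mm, 105 to 151 mm from the tip, its faces square to the rod's x and y.
- rod_grip (a point): Centre of the rod's yellow square handle, 128 mm above the tip on the rod's axis; the place to grasp (18 mm wide on either pair of faces, 46 mm tall).
- stand: Blue plastic block fixed to the bench, 80 (x) x 105 (y) x 50 mm tall, origin under its centre, with three blind holes 44 mm deep and 9.5 mm wide in a row along its y; the rod stands in the middle one, its tip 6 mm above the bench.
- rack: Aluminium rack fixed to the bench, with two sliding trays holding sample boxes (blue lid below, green above). Origin at bench level under the socket; x points from the socket back into the rack, roughly towards the robot; y across; z up. Housing and trays fill x 20 to 170, y -64 to 64 mm, up to 105 mm high. More than 25 N between the rod and the rack or its trays damages them.
- upper_line (a point): Point of the rack (not of the tray) straight above the socket, 105 mm above the bench: level with the top of the upper tray's steel lug. The lug is 36 mm wide, 8 mm thick, and reaches 22 mm beyond its vertical 10 mm through hole. The hole itself stands 5 to 10 mm from this point along the rack's x, forward or back, by an unreported amount; across (y) it is in line.
- lower_line (a point): The same for the lower tray's like lug, its top 60 mm above the bench, out of line by its own unreported 0 to 9 mm. Each tray slides along the rack's x only, against about 1.5 N of friction, up to 12 mm either way from being in line, and stays where it is left; a rod through its lug drags it along when moved along the rack's x.
- socket (a point): Centre of the mouth of the socket hole in the rack's dark steel foot, 16 mm above the bench, axes as the rack's; hole 10 mm in diameter, vertical, 16 mm deep. With the rod home its collar rests on the upper lug and its tip is 12 mm below this point.
- reagent_bottle: Bystander: amber glass bottle, 38 mm in diameter, 85 mm tall, origin under its centre.
- sample_box: Bystander: blue box with clear lid, 77 x 77 x 46 mm, origin under its centre.
- jar: Bystander: white jar with blue cap, 48 mm in diameter, 45 mm tall, origin under its centre.
Not all that is in view belongs to the job. Leave any green, pink or white look-alike of the rod alone.

How it is judged:
By the outcome, as a careful person would: the job done as asked, in the order asked, and still so for the second after the job is handed in, with the robot touching nothing.
It also fails if it takes over 64 s, if anything falls off the work surface, if the arm or the gripper's body presses on something with over 40 N, if the wrist force passes 120 N, or if a joint passes its speed limit or range.

ROBOT

A 7-joint arm with a two-finger parallel gripper is mounted at the origin on the work surface. World frame = base frame: x ahead of the robot, y to its left, z up, the work surface at z = 0. Lengths are in m, angles in rad, forces in N, time in s.
With the tool pointing down it reaches from about 0.4 to 0.925 m from the base axis. Payload 5.6 kg.
Tool frame: the origin (TCP) lies midway between the tips of the shut fingers; the grasp point (between the pads) lies 19 mm behind it; z points along the fingers, y is the line along which they close (so a half turn about z gives the same grasp; the last joint's range is limited). The gripper opens to 85 mm and grips with 20 to 120 N. Pads are 22 mm wide; open, the fingers measure 114 mm over their backs; the gripper's body (76 mm by 85 mm) begins 54 mm behind the grasp point. The pads swing forward as they close: fully open they stand 13 mm farther back than shut.
Start: joints at [-1.28, 0.468, -0.012, 1.603, 0.006, 1.071, -0.056], TCP at [0.213, 0.614, 0.231] pointing down, gripper open.
Joint ranges: [-2.53, 2.53], [-0.31, 2.02], [-1.57, 1.55], [0.28, 2.44], [-1.29, 4.43], [0.15, 1.84], [-2.92, 2.92]. Speed limits (rad/s): [2.57, 2.57, 3.14, 3.14, 3.14, 3.14, 3.14].

INTERFACE

Orientations are given as a unit quaternion [w, x, y, z].
In Python, from station import readout, imaging, workorder gives the robot as it stands.
- The arm moves only by the tool drive_tool, never from a script. Its argument "series" is a list of rows, each a list of 3 entries, a list of its own where there are three numbers: the closure, from -1 (fully open) to 1 (shut), then the shift along the tool's x, y, z in cm, then the turn about the tool's z in degrees. A call has 1 to 12 rows; each row is the pose to reach, as a shift and turn from the pose commanded when the call began, along the tool's axes at that moment; what a row does not reach only later rows make up. A row lasts 1/8 s, in which the tool goes at most 62.5 mm and 10.7 degrees, less where a joint would pass 70% of its speed; a pose out of reach is approached as far as the arm can. A call with a gripper value outside its range is refused whole. The fingers move at their own pace and stop on an object; "force" is the grip in N (left out, the last holds). Time passes only in rows, so rows that repeat a pose let the fingers close. It gives the time, the measured TCP pose, the force, the opening and the grip force at its end, in the units of the state.
- readout.get_obs(): the state, without advancing time (a new reading comes with each control period).
- imaging.snapshot(name): name is "side" or "top"; returns the picture (420x560x3 uint8, red, green, blue); there is no depth.
- imaging.camera_model(name): a dict with "fx", "fy", "cx", "cy" (pixels), "position" and "attitude" of the camera in the world. Camera axes: x right, y up, looking along -z (the intrinsics and any distortion apply to the point x, -y, -z); pixel columns grow to the right and rows downward; lengths in m; the calibration is good to about 2 mm. A picture is of the moment at which its call begins. camera_model takes no time and is no camera call.
- workorder.job_done(): hands the job in; it is judged then, once.
The state is a dict: "clock": time; "q": joint angles; "joint_velocities": joint speeds; "tau": joint torques, N m; "position": TCP position; "orientation": TCP orientation; "contact_force": force on the tool from outside, world axes, zero at the start; "torque": the same for the moment, N m; "finger_gap": finger opening in m; "finger_force": force on a finger pad.
Only numpy, scipy, OpenCV 4.12 (cv2) and the standard library are available. Lean on these libraries where they do the work, as an engineer would, in place of code of your own. Each camera call takes 0.05 s, during which the arm holds its last target. There are 200 camera calls.

## Working session

There is one attempt and no reset: what is moved stays moved. The work goes in short steps, Python scripts to look and compute and a tool call to move; the robot and the scene stay as the last step left them, time stands still between calls to the robot, and variables do not carry over. Pictures are saved under pics/ and viewed, at most 10 in all, crops included, and the job is handed in when it is done.

Besides the shell and the picture viewer there is one more tool, called after "Call:" as name(argument=value, ...) on one line, values as JSON. drive_tool: Moves the arm, as the interface text tells. Its arguments: {"type":"object","properties":{"series":{"type":"array","items":{"type":"array"}},"force":{"type":"number"}},"required":["series"]}

```bash
ls; mkdir -p pics; python3 - <<'E'
from station import readout, imaging
import cv2
o=readout.get_obs()
for k,v in o.items(): print(k,v)
for n in("side","top"):
    print(n,imaging.camera_model(n))
    cv2.imwrite(f"pics/{n}0.png",imaging.snapshot(n)[:,:,::-1])
E
```

```text
pics
clock 0.0
q [-1.27999939  0.46839327 -0.01159051  1.60364651  0.00604685  1.07138986
 -0.05627563]
joint_velocities [-2.65065572e-04  2.36663521e-03 -3.89860873e-04 -1.16020960e-03
 -5.03879066e-05  3.66163976e-04 -2.02994299e-03]
tau [ 1.90948731e-04 -5.32382441e+01  2.11404433e-02 -2.51308340e+01
  1.13931167e-02  7.86387711e-03  1.49214094e-05]
position [0.21286009 0.61355849 0.23031842]
orientation [-6.44149645e-05  1.66138452e-01  9.86102024e-01 -8.99601191e-04]
contact_force [-0.51257723 -0.13874882 -0.53817012]
torque [ 0.00701171 -0.02554446 -0.02635546]
finger_force 0.0
finger_gap 0.08515594508625506
side {'fx': 457.18488110679607, 'fy': 457.18488110679607, 'cx': 276.61429181513824, 'cy': 216.88805920189472, 'position': array([ 0.14934099, -0.63153418,  0.60081167]), 'attitude': array([ 0.84461395,  0.44728195, -0.13976391, -0.25890575])}
top {'fx': 413.4733191565945, 'fy': 413.4733191565945, 'cx': 281.4254578535077, 'cy': 206.3259832105029, 'position': array([ 0.47554315, -0.03586967,  0.85518399]), 'attitude': array([-0.6968412 , -0.04170519,  0.0377585 ,  0.71501561])}
```

View pics/side0.png

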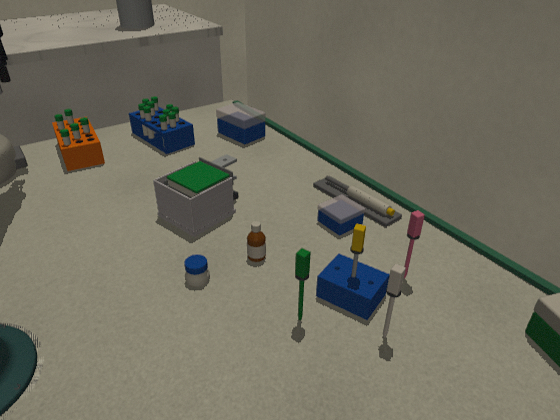

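View pics/top0.png

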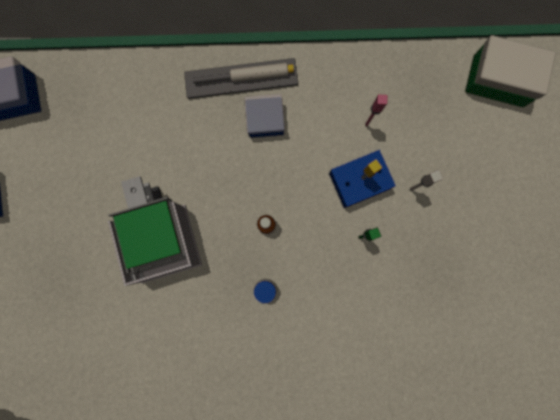

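The side view has four rod-like things: yellow (358,238) in the blue stand, green (302,265), white (396,280) and pink (415,225). Only the yellow one, at (374,168) in the top view, has a yellow handle and stands in the middle hole, so it is the target. The rack is at (150,235) in the top view, with its lug at (135,188). Next I'll confirm with enlarged crops and set up the geometry.

```bash
cat > g.py <<'E'
import numpy as np, cv2
from scipy.spatial.transform import Rotation as R
from station import imaging
def cam(n):
    c=imaging.camera_model(n); q=c["attitude"]
    return c,R.from_quat([q[1],q[2],q[3],q[0]]).as_matrix()
def ray(n,u,v):
    c,M=cam(n); d=M@np.array([(u-c["cx"])/c["fx"],-(v-c["cy"])/c["fy"],-1.]); return c["position"],d/np.linalg.norm(d)
def onz(n,u,v,z):
    p,d=ray(n,u,v); return p+d*(z-p[2])/d[2]
def proj(n,P):
    c,M=cam(n); l=M.T@(np.asarray(P)-c["position"]); return c["cx"]+c["fx"]*l[0]/-l[2], c["cy"]-c["fy"]*l[1]/-l[2]
def tri(a,b):
    (p,d),(q,e)=ray("side",*a),ray("top",*b)
    s=np.linalg.lstsq(np.c_[d,-e],q-p,rcond=None)[0]; A=p+s[0]*d;B=q+s[1]*e; return (A+B)/2,np.linalg.norm(A-B)
E
python3 - <<'E'
import cv2,numpy as np
from g import *
print({n:(imaging.camera_model(n).keys()) for n in("side","top")})
for n in("side","top"):
    im=cv2.imread(f"pics/{n}0.png"); h=cv2.cvtColor(im,cv2.COLOR_BGR2HSV)
    for nm,lo,hi in(("yellow",(20,150,100),(32,255,255)),("blue",(105,150,40),(125,255,255)),("green",(55,150,50),(70,255,255))):
        m=cv2.inRange(h,lo,hi)
        for c in cv2.findContours(m,cv2.RETR_EXTERNAL,cv2.CHAIN_APPROX_NONE)[0]:
            if cv2.contourArea(c)>40: print(n,nm,cv2.contourArea(c),np.round(cv2.boxPoints(cv2.minAreaRect(c)),1).tolist())
    
a=cv2.imread("pics/top0.png");b=cv2.imread("pics/side0.png")
f=lambda im,x,y,w,h,k:cv2.resize(im[y:y+h,x:x+w],None,fx=k,fy=k,interpolation=cv2.INTER_CUBIC)
o=np.vstack([np.hstack([f(a,320,140,80,75,5),f(b,310,215,80,75,5)][:2]),]) 
o2=np.hstack([f(a,105,170,100,56,4),f(b,150,150,100,56,4)])
cv2.imwrite("pics/crop1.png",np.vstack([o[:, :800],o2]))
E
```

```text
{'side': dict_keys(['fx', 'fy', 'cx', 'cy', 'position', 'attitude']), 'top': dict_keys(['fx', 'fy', 'cx', 'cy', 'position', 'attitude'])}
side yellow 57.0 [[353.20001220703125, 228.60000610351562], [356.6000061035156, 221.8000030517578], [365.3999938964844, 226.1999969482422], [362.0, 233.0]]
side blue 314.0 [[183.5, 257.29998779296875], [204.60000610351562, 253.10000610351562], [208.1999969482422, 271.20001220703125], [187.10000610351562, 275.3999938964844]]
side blue 2809.5 [[310.1000061035156, 293.20001220703125], [331.1000061035156, 247.6999969482422], [392.70001220703125, 276.20001220703125], [371.70001220703125, 321.6000061035156]]
side blue 376.5 [[317.1000061035156, 232.5], [318.6000061035156, 210.89999389648438], [363.0, 214.0], [361.5, 235.60000610351562]]
side blue 592.5 [[216.5, 141.1999969482422], [218.0, 118.9000015258789], [264.8999938964844, 122.0999984741211], [263.3999938964844, 144.39999389648438]]
side blue 1403.0 [[120.5, 129.5], [137.60000610351562, 96.4000015258789], [201.10000610351562, 129.1999969482422], [184.0, 162.3000030517578]]
side green 64.0 [[298.2999
[... 591 characters left out ...]
0], [148.0, 91.4000015258789], [157.89999389648438, 98.30000305175781], [147.0, 113.9000015258789]]
top yellow 73.0 [[368.0, 166.0], [374.5, 159.5], [381.0, 166.0], [374.5, 172.5]]
top blue 299.0 [[255.0, 282.0], [274.0, 282.0], [274.0, 301.0], [255.0, 301.0]]
top blue 1985.5 [[329.8999938964844, 170.5], [379.29998779296875, 150.0], [394.3999938964844, 186.1999969482422], [345.0, 206.8000030517578]]
top green 51.5 [[368.1000061035156, 231.3000030517578], [376.5, 228.5], [378.8999938964844, 235.6999969482422], [370.5, 238.5]]
top green 2763.0 [[112.30000305175781, 216.39999389648438], [165.3000030517578, 200.8000030517578], [180.39999389648438, 251.89999389648438], [127.4000015258789, 267.5]]
```

View pics/crop1.png

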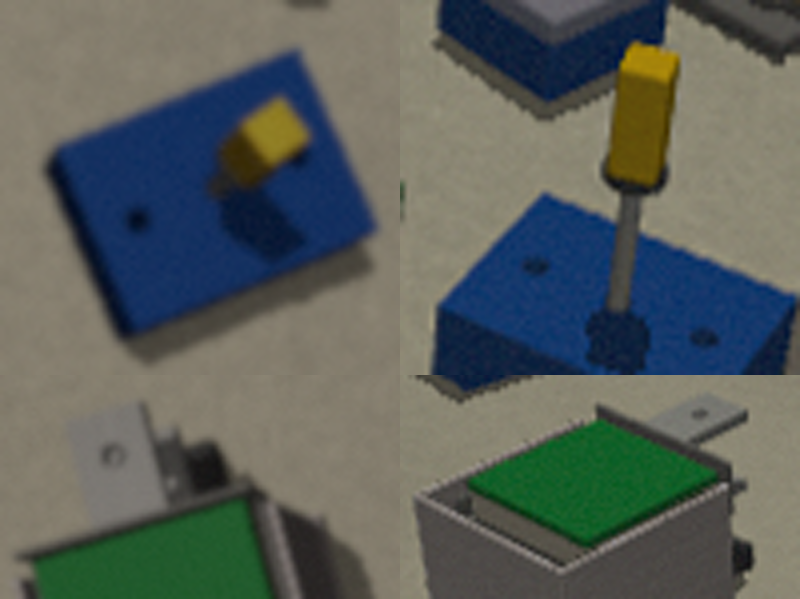

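The crop confirms the yellow rod in the stand's middle hole. Its handle top is at top (375,166) and side (360.4,226.8). The upper lug hole is at top (133.5,190) and side (225,159.5). The lower lug (about (147,191)) and the dark foot (157,192) peek out to its right in the top view.

```bash
python3 - <<'E'
from g import *
print("handle top",tri((360.4,226.8),(375,166)), onz("top",375,166,.157),onz("side",360.4,226.8,.157))
print("stand holes z.05: top near", onz("top",320+137/5,140+219/5,.05),"side l,r",onz("side",310+136/5,215+265/5,.05),onz("side",310+304/5,215+338/5,.05))
# stand top corners
T=[onz("top",320+x/5,140+y/5,.05)[:2] for x,y in((55,152),(298,52),(376,232),(130,335))]
print("stand c",np.mean(T,0),[np.linalg.norm(T[i]-T[i-1]) for i in range(4)],[np.degrees(np.arctan2(*(T[i]-T[i-1])[::-1])) for i in range(4)])
print("hole up",tri((225,159.5),(133.5,190.2)),onz("top",133.5,190.2,.105),onz("side",225,159.5,.105))
for z in(.1,.105):
  L=[onz("top",*p,z)[:2] for p in([112.3,216.4],[165.3,200.8],[180.4,251.9],[127.4,267.5])]
  print("lid",z,np.mean(L,0),[np.linalg.norm(L[i]-L[i-1]) for i in range(4)],[np.degrees(np.arctan2(*(L[i]-L[i-1])[::-1])) for i in range(4)])
# handle orientation
H=[onz("top",320+x/5,140+y/5,.157)[:2] for x,y in((240,130),(280,97),(310,132),(268,160))]
print("handle",[np.linalg.norm(H[i]-H[i-1]) for i in range(4)],[np.degrees(np.arctan2(*(H[i]-H[i-1])[::-1])) for i in range(4)])
a=cv2.imread("pics/top0.png");b=cv2.imread("pics/side0.png")
f=lambda im,x,y,w,h,k:cv2.resize(im[y:y+h,x:x+w],None,fx=k,fy=k,interpolation=cv2.INTER_CUBIC)
o=np.vstack([f(a,110,165,80,30,10),f(b,185,145,80,30,10)])
o=cv2.convertScaleAbs(o,alpha=1.5); cv2.imwrite("pics/crop2.png",o)
E
```

```text
handle top (array([ 0.6192707 , -0.19474079,  0.15783496]), np.float64(0.0008977744058937115)) [ 0.61982173 -0.19520791  0.157     ] [ 0.61966692 -0.19379747  0.157     ]
stand holes z.05: top near [ 0.60775049 -0.16356275  0.05      ] side l,r [ 0.60698363 -0.16188631  0.05      ] [ 0.63059523 -0.22555202  0.05      ]
stand c [ 0.61764511 -0.19468316] [np.float64(0.07816861373444951), np.float64(0.10503533576142329), np.float64(0.07788615144700879), np.float64(0.10552662173445425)] [np.float64(19.817451799080697), np.float64(-68.92246115017402), np.float64(-159.82590660438888), np.float64(111.22589557460026)]
hole up (array([0.59652442, 0.23800306, 0.10669876]), np.float64(0.0009918134646333602)) [0.59723533 0.23838613 0.105     ] [0.5976355  0.24125107 0.105     ]
lid 0.1 [0.51649203 0.21548097] [np.float64(0.09823856110459173), np.float64(0.10091783196050044), np.float64(0.09851891576128606), np.float64(0.09951303443846864)] [np.float64(17.388479395276214), np.float64(-74.86029159464302), np.float64(-163.43564849291835), np.float64(104.95226484627766)]
lid 0.105 [0.51622091 0.2138168 ] [np.float64(0.09758813311462362), np.float64(0.10024966477792001), np.float64(0.09786663157031313), np.float64(0.09885416828410255)] [np.float64(17.388479395276214), np.float64(-74.86029159464303), np.float64(-163.43564849291835), np.float64(104.95226484627767)]
handle [np.float64(0.014025374478079871), np.float64(0.01812998526615047), np.float64(0.01579194426072702), np.float64(0.017571800286870852)] [np.float64(40.25712116266686), np.float64(-51.99917066147481), np.float64(-142.34787868949934), np.float64(122.19620862591023)]
```

View pics/crop2.png

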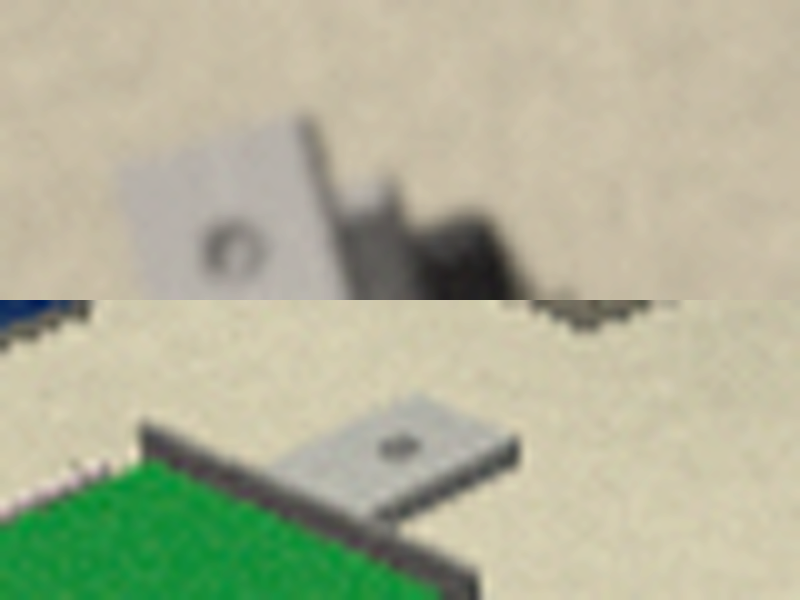

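Crop 2 shows the upper lug hole at top (133,189.5) and side (224.4,159.2). The lower lug's front corner is at about (148.7,182.5) in the top view. To fix the rack's own frame I need the housing corners.

```bash
python3 - <<'E'
from g import *
a=cv2.imread("pics/top0.png");b=cv2.imread("pics/side0.png")
f=lambda im,x,y,w,h,k:cv2.resize(im[y:y+h,x:x+w],None,fx=k,fy=k,interpolation=cv2.INTER_CUBIC)
o=np.hstack([f(a,105,165,100,125,4),f(b,150,140,100,125,4)])
cv2.imwrite("pics/crop3.png",cv2.convertScaleAbs(o,alpha=1.6))
h=lambda x,k,o:o+(x+.5)/k-.5
T=lambda x,y:(h(x,10,110),h(y,10,165))
S=lambda x,y:(h(x,10,185),h(y-300,10,145))
print("hole",tri(S(398,446),T(234,249)),onz("top",*T(234,249),.105),onz("side",*S(398,446),.105))
print("handle",tri((h(252.5,5,310),h(59,5,215)),(h(275,5,320),h(130,5,140))))
for n,p in(("ul",T(120,165)),("ur",T(303,117))): print(n,onz("top",*p,.105))
for n,p in(("sl",S(415,395)),("sr",S(520,437))): print(n,onz("side",*p,.105))
print("lower front right",onz("top",*T(392,182),.06))
im=cv2.imread("pics/top0.png")[150:185,355:395]; im=cv2.resize(im,None,fx=8,fy=8,interpolation=cv2.INTER_CUBIC); H=cv2.cvtColor(im,cv2.COLOR_BGR2HSV)
for v in(110,125,140,155,170):
    m=cv2.inRange(H,(18,120,v),(34,255,255)); c=max(cv2.findContours(m,0,1)[0],key=cv2.contourArea,default=None)
    if c is not None: print(v,cv2.minAreaRect(c))
E
```

```text
hole (array([0.59691097, 0.23949694, 0.1069095 ]), np.float64(0.00325893660154742)) [0.59865732 0.23942056 0.105     ] [0.59723477 0.24370501 0.105     ]
handle (array([ 0.61971594, -0.19387964,  0.1580481 ]), np.float64(0.0014318280423989778))
ul [0.61488299 0.26072001 0.105     ]
ur [0.62296705 0.22702769 0.105     ]
sl [0.61376171 0.26524118 0.105     ]
sr [0.62367034 0.23171683 0.105     ]
lower front right [0.61845993 0.22521542 0.06      ]
110 ((160.08108520507812, 129.9864959716797), (78.74148559570312, 77.93275451660156), 53.97262954711914)
125 ((159.97837829589844, 129.97027587890625), (71.38934326171875, 70.72764587402344), 53.97262954711914)
140 ((159.40411376953125, 128.94017028808594), (59.59983444213867, 55.5259895324707), 52.52382278442383)
```

View pics/crop3.png

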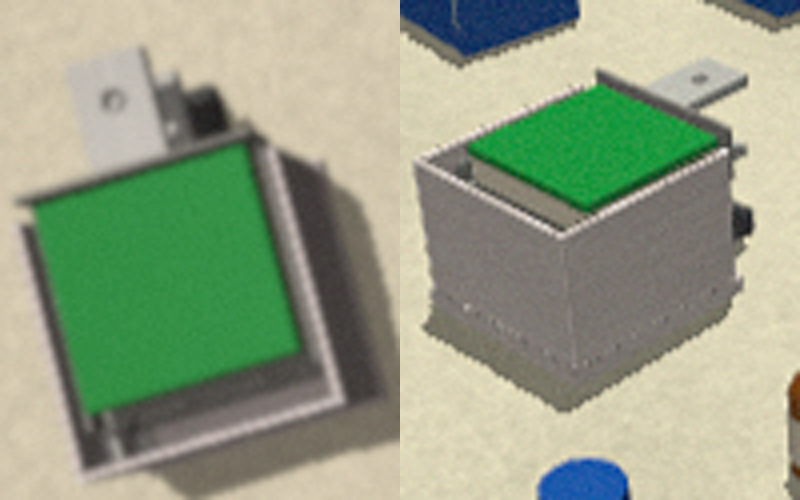

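Crop 3 shows the housing rim. In the top view the rear corners are at crop (342,402) and (85,478). In the side view the rear-left corner is at (415,163), rear-right at (565,237) and front-right at (728,150). I'll compute the rack frame from these.

```bash
python3 - <<'E'
from g import *
k=lambda n,x,y:(105+x/4,165+y/4) if n=="top" else (150+(x-400)/4,140+y/4)
pts={"RRt":("top",342,402),"RLt":("top",85,478),"FLt":("top",25,228),"FRt":("top",268,145),"RLs":("side",415,163),"RRs":("side",565,237),"FRs":("side",728,150)}
for z in(.1,.105):
  P={a:onz(p[0],*k(*p),z)[:2] for a,p in pts.items()}
  print(z,{a:np.round(v,4).tolist() for a,v in P.items()})
  for a,b in(("RRt","RLt"),("RRt","FRt"),("RLt","FLt"),("RRs","RLs"),("RRs","FRs")):
    d=P[b]-P[a]; print(a,b,round(np.linalg.norm(d)*1e3,1),round(np.degrees(np.arctan2(d[1],d[0])),1))
  print("tri RR",tri(k(*pts["RRs"]),k(*pts["RRt"])),"RL",tri(k(*pts["RLs"]),k(*pts["RLt"])))
  for s in "ts":
    th=np.radians(15.5); f=np.array([np.cos(th),np.sin(th)]); m=(P["RR"+s]+P["RL"+s])/2
    print(s,"socket line",m+.170*f)
th=np.radians(15.5); f=np.array([np.cos(th),np.sin(th)]);l=np.array([-f[1],f[0]])
for nm,P in(("hole t",onz("top",133.5,190.0,.105)),("hole s",onz("side",224.9,159.6,.105)),("lowR",onz("top",149.2,183.2,.06)),("upR",onz("top",140.3,176.7,.105)),("upL",onz("top",122,181.5,.105))):
  print(nm,P[:2],"fwd",P[:2]@f,"lat",P[:2]@l)
E
```

```text
0.1 {'RRt': [0.4573, 0.1347], 'RLt': [0.4263, 0.2508], 'FLt': [0.5401, 0.2803], 'FRt': [0.5756, 0.1688], 'RLs': [0.4218, 0.247], 'RRs': [0.457, 0.1307], 'FRs': [0.5725, 0.164]}
RRt RLt 120.2 105.0
RRt FRt 123.0 16.1
RLt FLt 117.6 14.5
RRs RLs 121.6 106.8
RRs FRs 120.2 16.1
tri RR (array([0.45790121, 0.13490325, 0.09750344]), np.float64(0.0014337028854344601)) RL (array([0.42488892, 0.25282201, 0.09616394]), np.float64(0.002507837874389778))
t socket line [0.60561634 0.23815209]
s socket line [0.60320525 0.23428361]
0.105 {'RRt': [0.4574, 0.1335], 'RLt': [0.4266, 0.2489], 'FLt': [0.5397, 0.2782], 'FRt': [0.5749, 0.1674], 'RLs': [0.4191, 0.2383], 'RRs': [0.4539, 0.123], 'FRs': [0.5682, 0.156]}
RRt RLt 119.4 105.0
RRt FRt 122.2 16.1
RLt FLt 116.8 14.5
RRs RLs 120.4 106.8
RRs FRs 119.0 16.1
tri RR (array([0.45790121, 0.13490325, 0.09750344]), np.float64(0.0014337028854344601)) RL (array([0.42488892, 0.25282201, 0.09616394]), np.float64(0.002507837874389778))
t socket line [0.60583976 0.23663861]
s socket line [0.60030948 0.22609304]
hole t [0.59760732 0.23839165] fwd 0.6395800142040498 lat 0.07001784409242393
hole s [0.59718712 0.24092666] fwd 0.6398525474001531 lat 0.07257295362418884
lowR [0.61754621 0.2243257 ] fwd 0.6550347755057775 lat 0.05113503140141451
upR [0.62210171 0.22618451] fwd 0.6599213329209337 lat 0.05170882876549551
upL [0.61401959 0.25987324] fwd 0.6611360740724441 lat 0.0863321702000859
```

Call:
drive_tool(series=[[-1,[-5.5,-5.3,0],9],[-1,[-10,-9.5,0],18],[-1,[-14.5,-14,0],27],[-1,[-19,-18.5,0],34],[-1,[-23,-22.5,0],34],[-1,[-27,-26.5,0],34],[-1,[-31,-30,0],34],[-1,[-35,-34,0],34],[-1,[-39,-38,0],34],[-1,[-43,-42,0],34],[-1,[-47,-46,0],34],[-1,[-51,-50,0],34]], force=80)

```text
clock: 1.6
position: [0.5314, -0.0269, 0.2312]
orientation: [-0.0, 0.447, 0.895, 0.0]
contact_force: [0.3, 0.1, 0.6]
finger_gap: 0.0851
finger_force: 0.0
```

Call:
drive_tool(series=[[-1,[-6,-1,0],0],[-1,[-12,-2,0],0],[-1,[-18,-3,0],0],[-1,[-18.8,-3.1,0],0],[-1,[-18.8,-3.1,4],0],[-1,[-18.8,-3.1,7.5],0],[-1,[-18.8,-3.1,10],0],[-1,[-18.8,-3.1,11.2],0],[-1,[-18.8,-3.1,11.2],0]])

```text
clock: 2.72
position: [0.6186, -0.1937, 0.1187]
orientation: [-0.001, 0.447, 0.895, -0.0]
contact_force: [0.1, 0.3, -0.1]
finger_gap: 0.0854
finger_force: 0.0
```

```bash
python3 - <<'E'
from g import *
from station import readout
o=readout.get_obs();print(o["position"],o["contact_force"],o["clock"])
f=lambda im,x,y,w,h,k:cv2.resize(im[y:y+h,x:x+w],None,fx=k,fy=k,interpolation=cv2.INTER_CUBIC)
a=imaging.snapshot("top")[:,:,::-1];b=imaging.snapshot("side")[:,:,::-1]
cv2.imwrite("pics/grasp.png",np.hstack([f(a,310,105,130,150,3),f(b,300,150,130,150,3)]))
E
```

```text
[ 0.61861711 -0.19367357  0.11874592] [ 0.08826934  0.30472584 -0.13373299] 2.725
```

View pics/grasp.png

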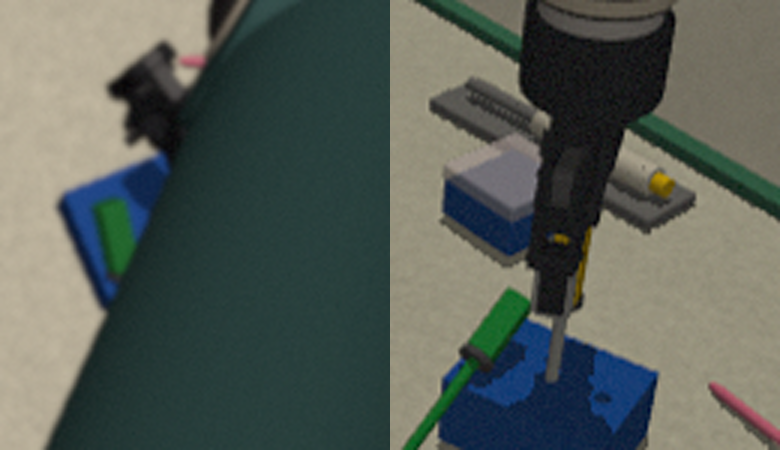

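The picture shows the open fingers around the yellow handle, well centred (handle at about (575,270) in the side crop, over the stand's middle hole). The green and pink look-alikes, which stood unsupported on their tips, have toppled. I read no contact force. Green leans on the stand clear of the rod, so I'll close gently.

Call:
drive_tool(series=[[0.3,[0,0,0],0],[0.3,[0,0,0],0],[0.6,[0,0,0],0],[0.8,[0,0,0],0],[1,[0,0,0],0],[1,[0,0,0],0],[1,[0,0,0],0]], force=25)

```text
clock: 3.7
position: [0.6194, -0.1941, 0.1195]
orientation: [0.0, 0.447, 0.894, 0.0]
contact_force: [1.0, 1.2, 2.5]
finger_gap: 0.0179
finger_force: 27.1
```

Call:
drive_tool(series=[[1,[0,0,0],0],[1,[0,0,-0.5],0],[1,[0,0,-1.5],0],[1,[0,0,-3],0],[1,[0,0,-5],0],[1,[0,0,-7.5],0],[1,[0,0,-10],0],[1,[0,0,-12.5],0],[1,[0,0,-14],0],[1,[0,0,-14],0]], force=80)

```text
clock: 4.95
position: [0.6191, -0.1951, 0.261]
orientation: [0.001, 0.447, 0.894, 0.0]
contact_force: [0.0, 0.2, -2.2]
finger_gap: 0.0172
finger_force: 78.7
```

Call:
drive_tool(series=[[1,[3,2,0],2],[1,[7,4.7,0],5],[1,[11,7.4,0],8],[1,[15,10.1,0],11],[1,[19,12.8,0],14],[1,[23,15.5,0],17],[1,[27,18.2,0],20],[1,[31,20.9,0],21],[1,[34,23,0],21],[1,[36,24.3,0],21],[1,[36,24.3,0],21],[1,[36,24.3,0],21]])

```text
clock: 6.45
position: [0.5977, 0.2369, 0.2591]
orientation: [0.0, 0.604, 0.797, -0.001]
contact_force: [-0.9, -0.2, -0.9]
finger_gap: 0.0171
finger_force: 78.6
```

```bash
python3 - <<'E'
from g import *
from station import readout
o=readout.get_obs();print(o["position"],o["orientation"],o["contact_force"],o["clock"])
f=lambda im,x,y,w,h,k:cv2.resize(im[y:y+h,x:x+w],None,fx=k,fy=k,interpolation=cv2.INTER_CUBIC)
a=imaging.snapshot("top")[:,:,::-1];b=imaging.snapshot("side")[:,:,::-1]
cv2.imwrite("pics/top2.png",a);cv2.imwrite("pics/side2.png",b)
cv2.imwrite("pics/hover.png",cv2.convertScaleAbs(np.hstack([f(a,90,150,90,120,4),f(b,175,90,100,120,4)]),alpha=1.5))
E
```

```text
[0.59774698 0.23685531 0.25910682] [ 4.33891025e-04  6.03780191e-01  7.97150412e-01 -7.16706473e-04] [-0.87429435 -0.24872625 -0.88828327] 6.45
```

View pics/hover.png

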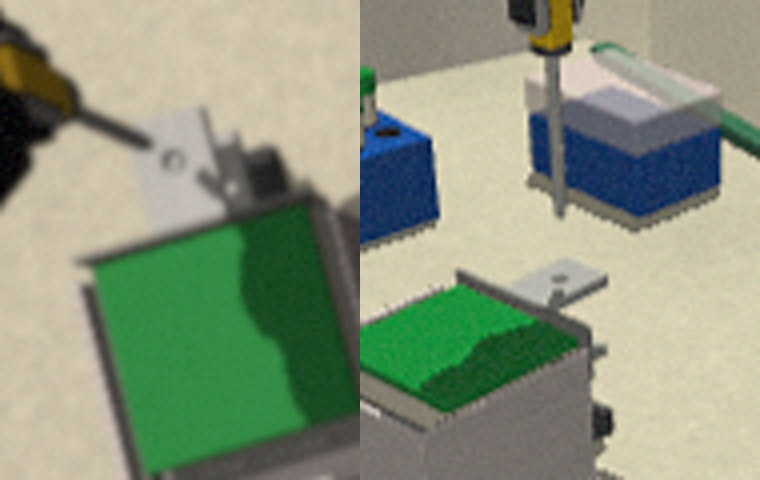

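Hover view: the rod tip is at top crop (151,148), which is (127.8,187), and side crop (558,215), which is (224.5,143.8). The hole is at (133.5,190) and (225,159.8). I'll triangulate both the same way and take the difference, so the calibration error cancels.

```bash
python3 - <<'E'
from g import *
tip,e=tri((224.5,143.6),(127.6,186.9)); hol,e2=tri((225,159.7),(133.5,190)); print(tip,e,hol,e2,"d",hol-tip)
zt=.146
print("top:",onz("top",133.5,190,.105)-onz("top",127.6,186.9,zt)," side:",onz("side",225,159.7,.105)-onz("side",224.5,143.6,zt))
print(onz("top",127.6,186.9,zt),onz("side",224.5,143.6,zt))
# foot front-right corner and lower lug in initial top view
th=np.radians(15.7); f=np.array([np.cos(th),np.sin(th)]);l=np.array([-f[1],f[0]])
for u,v,z in((158.7,186.5,.016),(149.2,183.2,.06),(133.5,190,.105)): P=onz("top",u,v,z)[:2]; print(P@f,P@l)
E
```

```text
[0.59535585 0.23257025 0.15004681] 0.0014062476337870877 [0.59687221 0.23837435 0.10592126] 0.0013328956725026776 d [ 0.00151636  0.00580409 -0.04412555]
top: [ 0.00094302  0.00462004 -0.041     ]  side: [-0.0016204  -0.00035859 -0.041     ]
[0.5966643  0.23377161 0.146     ] [0.59875321 0.24069837 0.146     ]
0.6542230729529495 0.043657209448662
0.6552092793794948 0.04884822180316434
0.6398205255503049 0.06778486663802674
```

Call:
drive_tool(series=[[1,[0.2,0,1],0],[1,[0.26,0.07,2],0],[1,[0.26,0.07,3],0],[1,[0.26,0.07,3.3],0],[1,[0.26,0.07,3.3],0],[1,[0.26,0.07,3.3],0]])

```text
clock: 7.3
position: [0.5976, 0.2421, 0.2267]
orientation: [0.0, 0.603, 0.798, 0.0]
contact_force: [0.5, -0.0, -0.8]
finger_gap: 0.0169
finger_force: 78.6
```

```bash
python3 - <<'E'
from g import *
from station import readout
o=readout.get_obs();print(o["position"],o["contact_force"],o["clock"])
f=lambda im,x,y,w,h,k:cv2.resize(im[y:y+h,x:x+w],None,fx=k,fy=k,interpolation=cv2.INTER_CUBIC)
a=imaging.snapshot("top")[:,:,::-1];b=imaging.snapshot("side")[:,:,::-1]
cv2.imwrite("pics/top3.png",a);cv2.imwrite("pics/side3.png",b)
cv2.imwrite("pics/hover2.png",cv2.convertScaleAbs(np.hstack([f(a,110,165,40,50,10),f(b,205,120,40,50,10)]),alpha=1.5))
E
```

```text
[0.59761704 0.24209961 0.22665837] [ 0.4796912  -0.00617306 -0.83592029] 7.3
```

View pics/hover2.png

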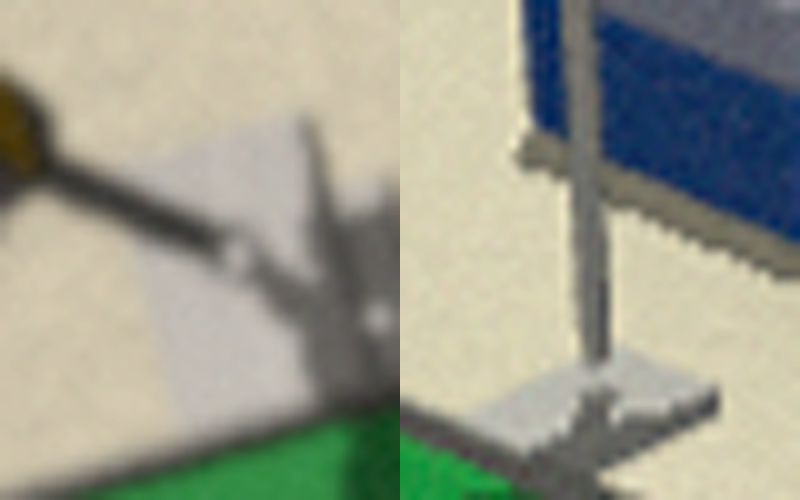

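The top view shows the tip at (228,248), ending over the hole (expected (234,249)). In the side view the tip at (595,362) projects to (597,395), against the hole at (598,396). That's close enough to feel down gently.

Call:
drive_tool(series=[[1,[0,0,0.4],0],[1,[0,0,0.6],0],[1,[0,0,0.8],0],[1,[0,0,0.9],0],[1,[0,0,0.95],0],[1,[0,0,1.0],0],[1,[0,0,1.0],0]])

```text
clock: 8.28
position: [0.5974, 0.2421, 0.2163]
orientation: [0.0, 0.603, 0.798, 0.0]
contact_force: [-0.0, -0.2, -1.1]
finger_gap: 0.0169
finger_force: 78.6
```

Call:
drive_tool(series=[[1,[0,0,0.1],0],[1,[0,0,0.2],0],[1,[0,0,0.3],0],[1,[0,0,0.3],0]])

```text
clock: 8.78
position: [0.5973, 0.2421, 0.2132]
orientation: [-0.0, 0.603, 0.798, -0.0]
contact_force: [1.1, -0.0, -0.8]
finger_gap: 0.0169
finger_force: 78.6
```

Call:
drive_tool(series=[[1,[0,0,0.1],0],[1,[0,0,0.2],0],[1,[0,0,0.3],0],[1,[0,0,0.4],0],[1,[0,0,0.4],0]])

```text
clock: 9.4
position: [0.5973, 0.242, 0.2092]
orientation: [0.0, 0.603, 0.798, -0.0]
contact_force: [-0.0, -0.4, -0.8]
finger_gap: 0.0172
finger_force: 78.6
```

Call:
drive_tool(series=[[1,[0,0,0.15],0],[1,[0,0,0.3],0],[1,[0,0,0.45],0],[1,[0,0,0.6],0],[1,[0,0,0.8],0],[1,[0,0,1.0],0],[1,[0,0,1.2],0],[1,[0,0,1.4],0],[1,[0,0,1.4],0]])

```text
clock: 10.52
position: [0.5972, 0.2421, 0.195]
orientation: [-0.0, 0.603, 0.798, -0.0]
contact_force: [-0.7, 0.1, -0.7]
finger_gap: 0.0172
finger_force: 78.7
```

Call:
drive_tool(series=[[1,[0.05,0,0],0],[1,[0.1,0,0],0],[1,[0.1,0,0],0]])

```text
clock: 10.9
position: [0.5972, 0.2425, 0.1952]
orientation: [0.0, 0.603, 0.798, -0.0]
contact_force: [0.3, -1.4, -2.1]
finger_gap: 0.0172
finger_force: 78.6
```

Call:
drive_tool(series=[[1,[-0.05,0,0],0],[1,[-0.1,0,0],0],[1,[-0.15,0,0],0],[1,[-0.2,0,0],0],[1,[-0.2,0,0],0]])

```text
clock: 11.52
position: [0.5978, 0.2415, 0.1955]
orientation: [0.0, 0.603, 0.798, 0.0]
contact_force: [-0.7, 0.3, -1.4]
finger_gap: 0.0173
finger_force: 78.6
```

Call:
drive_tool(series=[[1,[-0.05,0,0],0],[1,[-0.1,0,0],0],[1,[-0.1,0,0],0]])

```text
clock: 11.9
position: [0.5979, 0.2402, 0.1953]
orientation: [0.0, 0.603, 0.798, 0.0]
contact_force: [0.9, -0.8, -1.4]
finger_gap: 0.0176
finger_force: 78.6
```

Call:
drive_tool(series=[[1,[-0.05,0,0],0],[1,[-0.1,0,0],0],[1,[-0.1,0,0],0]])

```text
clock: 12.28
position: [0.598, 0.2398, 0.1953]
orientation: [-0.0, 0.603, 0.798, 0.0]
contact_force: [-0.9, 1.1, -1.4]
finger_gap: 0.0172
finger_force: 78.6
```

Call:
drive_tool(series=[[1,[0.1,0,0],0],[1,[0.2,0,0],0],[1,[0.2,-0.1,0],0],[1,[0.2,-0.2,0],0],[1,[0.2,-0.3,0],0],[1,[0.2,-0.4,0],0],[1,[0.2,-0.5,0],0],[1,[0.2,-0.6,0],0],[1,[0.2,-0.6,0],0]])

```text
clock: 13.4
position: [0.5918, 0.2394, 0.1954]
orientation: [0.0, 0.603, 0.798, -0.0]
contact_force: [1.2, 0.6, -1.5]
finger_gap: 0.0166
finger_force: 78.5
```

Call:
drive_tool(series=[[1,[0,0,0.3],0],[1,[0,0,0.6],0],[1,[0,0,0.9],0],[1,[0,0,1.2],0],[1,[0,0,1.5],0],[1,[0,0,1.7],0],[1,[0,0,1.9],0],[1,[0,0,2.1],0],[1,[0,0,2.2],0],[1,[0,0,2.3],0],[1,[0,0,2.3],0]])

```text
clock: 14.78
position: [0.5918, 0.2396, 0.1722]
orientation: [-0.0, 0.603, 0.798, 0.0]
contact_force: [1.2, 1.1, -0.1]
finger_gap: 0.0173
finger_force: 78.6
```

Call:
drive_tool(series=[[1,[0,0,0.05],0],[1,[0,0,0.1],0],[1,[0,0,0.15],0],[1,[0,0,0.15],0]])

```text
clock: 15.28
position: [0.5919, 0.2395, 0.1708]
orientation: [0.0, 0.603, 0.798, 0.0]
contact_force: [2.0, 0.4, -1.0]
finger_gap: 0.0173
finger_force: 78.6
```

Call:
drive_tool(series=[[1,[0,0,0.1],0],[1,[0,0,0.2],0],[1,[0,0,0.3],0],[1,[0,0,0.4],0],[1,[0,0,0.4],0]])

```text
clock: 15.9
position: [0.5919, 0.2395, 0.1667]
orientation: [0.0, 0.603, 0.798, 0.0]
contact_force: [3.1, 1.1, -0.8]
finger_gap: 0.0171
finger_force: 78.6
```

Call:
drive_tool(series=[[1,[0,0,0.1],0],[1,[0,0,0.2],0],[1,[0,0,0.3],0],[1,[0,0,0.45],0],[1,[0,0,0.6],0],[1,[0,0,0.8],0],[1,[0,0,1.0],0],[1,[0,0,1.2],0],[1,[0,0,1.4],0],[1,[0,0,1.6],0],[1,[0,0,1.8],0],[1,[0,0,1.8],0]])

```text
clock: 17.4
position: [0.5917, 0.2396, 0.1485]
orientation: [-0.0, 0.603, 0.798, -0.0]
contact_force: [3.5, 2.0, -0.2]
finger_gap: 0.0171
finger_force: 78.8
```

Call:
drive_tool(series=[[1,[0,-0.05,0.4],0],[1,[0,-0.1,0.8],0],[1,[0,-0.15,1.2],0],[1,[0,-0.15,1.5],0],[1,[0,-0.15,1.7],0],[1,[0,-0.15,1.8],0],[1,[0,-0.15,1.9],0],[1,[0,-0.15,2.0],0],[1,[0,-0.15,2.05],0],[1,[0,-0.15,2.05],0]])

```text
clock: 18.65
position: [0.5902, 0.2393, 0.1282]
orientation: [-0.0, 0.603, 0.798, -0.0]
contact_force: [1.2, 3.2, 1.0]
finger_gap: 0.0174
finger_force: 79.0
```

Call:
drive_tool(series=[[1,[0,0,0.05],0],[1,[0,0,0.1],0],[1,[0,0,0.1],0]])

```text
clock: 19.02
position: [0.5903, 0.2392, 0.1272]
orientation: [-0.0, 0.603, 0.798, -0.0]
contact_force: [0.5, 3.9, 1.4]
finger_gap: 0.0166
finger_force: 79.1
```

Call:
drive_tool(series=[[1,[0.05,0,0],0],[1,[0.1,0,0],0],[1,[0.1,0,0.05],0],[1,[0.1,0,0.1],0],[1,[0.1,0,0.1],0]])

```text
clock: 19.65
position: [0.5902, 0.2395, 0.1261]
orientation: [0.0, 0.603, 0.798, -0.0]
contact_force: [1.1, 1.1, -1.0]
finger_gap: 0.0168
finger_force: 79.0
```

Call:
drive_tool(series=[[1,[0,0,0.1],0],[1,[0,0,0.2],0],[1,[0,0,0.3],0],[1,[0,0,0.4],0],[1,[0,0,0.4],0]])

```text
clock: 20.27
position: [0.5905, 0.2398, 0.1223]
orientation: [0.0, 0.603, 0.798, 0.0]
contact_force: [2.7, -0.6, 0.5]
finger_gap: 0.017
finger_force: 78.7
```

Call:
drive_tool(series=[[1,[0,0,0.1],0],[1,[0,0,0.2],0],[1,[0,0,0.3],0],[1,[0,0,0.3],0]])

```text
clock: 20.78
position: [0.5906, 0.2399, 0.1193]
orientation: [0.0, 0.603, 0.798, 0.0]
contact_force: [4.1, 0.0, 0.5]
finger_gap: 0.0172
finger_force: 78.7
```

Call:
drive_tool(series=[[1,[0,0.05,0],0],[1,[0,0.08,0.05],0],[1,[0,0.08,0.1],0],[1,[0,0.08,0.15],0],[1,[0,0.08,0.15],0]])

```text
clock: 21.4
position: [0.5909, 0.2401, 0.1179]
orientation: [-0.0, 0.603, 0.798, -0.0]
contact_force: [3.1, -1.9, 2.1]
finger_gap: 0.017
finger_force: 79.3
```

Call:
drive_tool(series=[[1,[-0.03,0.05,0.05],0],[1,[-0.03,0.05,0.1],0],[1,[-0.03,0.05,0.1],0]])

```text
clock: 21.78
position: [0.5913, 0.2403, 0.1178]
orientation: [-0.0, 0.603, 0.798, 0.0]
contact_force: [1.2, -1.8, 8.3]
finger_gap: 0.0169
finger_force: 80.2
```

Vertical force rises to 8 N at the expected home height, 0.118. I'll look before letting go.

```bash
python3 - <<'E'
from g import *
f=lambda im,x,y,w,h,k:cv2.resize(im[y:y+h,x:x+w],None,fx=k,fy=k,interpolation=cv2.INTER_CUBIC)
a=imaging.snapshot("top")[:,:,::-1];b=imaging.snapshot("side")[:,:,::-1]
cv2.imwrite("pics/home.png",cv2.convertScaleAbs(np.hstack([f(a,110,165,50,60,8),f(b,195,125,50,60,8)]),alpha=1.5))
E
```

```text
(no output)
```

View pics/home.png

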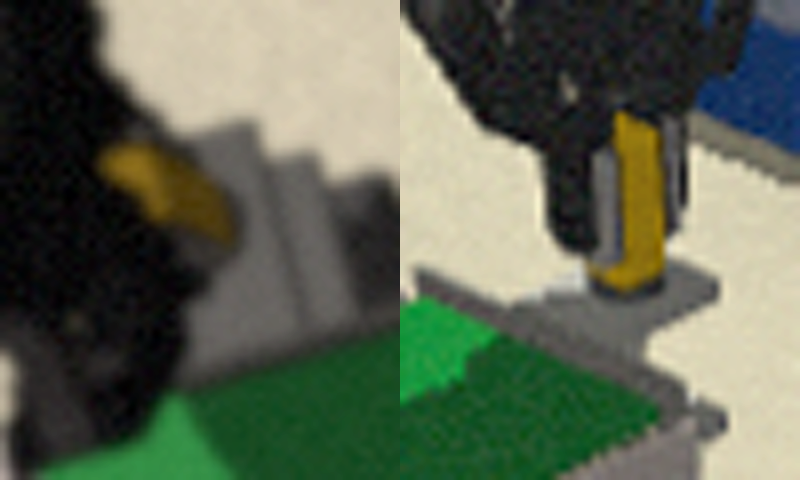

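The collar sits flush on the upper lug at crop (628,285), and the lugs and foot are stepped in line in the top view. Releasing and backing straight up.

Call:
drive_tool(series=[[1,[0,0,-0.03],0],[0.7,[0,0,-0.03],0],[0.5,[0,0,-0.03],0],[0.3,[0,0,-0.03],0],[0.1,[0,0,-0.03],0],[0,[0,0,-0.03],0],[0,[0,0,-0.03],0]])

```text
clock: 22.75
position: [0.5913, 0.2401, 0.117]
orientation: [-0.0, 0.603, 0.798, -0.0]
contact_force: [-0.3, 0.1, 0.2]
finger_gap: 0.0422
finger_force: 0.0
```

Call:
drive_tool(series=[[0,[0,0,-1],0],[0,[0,0,-3],0],[0,[0,0,-6],0],[0,[0,0,-10],0],[0,[0,0,-14],0],[0,[-6,0,-14],0],[0,[-12,0,-14],0],[0,[-18,0,-14],0],[0,[-22,0,-14],0],[0,[-22,0,-14],0]])

```text
clock: 24.0
position: [0.6524, 0.023, 0.2592]
orientation: [0.002, 0.606, 0.796, 0.0]
contact_force: [0.5, 0.1, -0.2]
finger_gap: 0.0423
finger_force: 0.0
```

```bash
python3 - <<'E'
from g import *
f=lambda im,x,y,w,h,k:cv2.resize(im[y:y+h,x:x+w],None,fx=k,fy=k,interpolation=cv2.INTER_CUBIC)
a=imaging.snapshot("top")[:,:,::-1];b=imaging.snapshot("side")[:,:,::-1]
cv2.imwrite("pics/end.png",cv2.convertScaleAbs(np.hstack([f(a,105,165,100,120,4),f(b,155,120,100,120,4)]),alpha=1.5))
E
```

```text
(no output)
```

View pics/end.png

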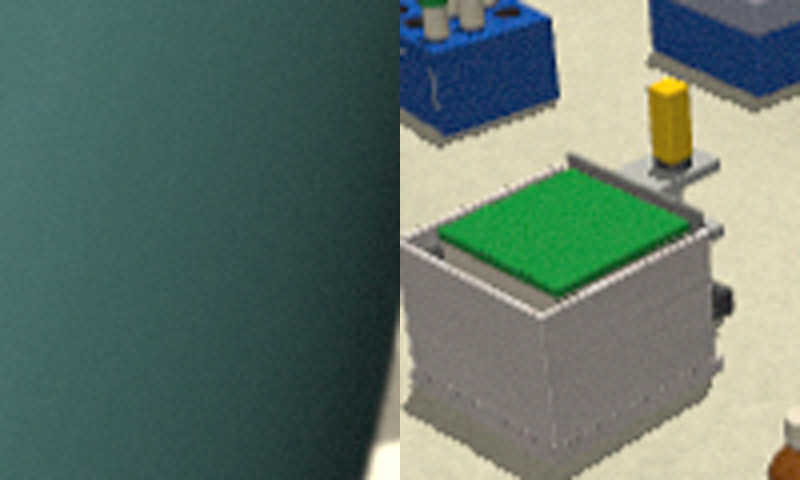

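The side view shows the rod standing upright in the rack, with its collar flush on the upper lug at crop (670,165). The gripper is clear, so I'm handing in.

```bash
python3 -c "
from station import workorder; print(workorder.job_done())"
```

```text
the job is handed in; nothing more can be done
None
```

The yellow-handled rod is threaded through both lugs into the socket, its collar flush on the upper lug, and released at about 23 s (peak contact force I read: about 8 N); the green and pink look-alikes, which stood unsupported on their tips, toppled as I moved in to the rod, with no contact force in the readings I had.

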